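# Stow the brass manifold and latch the parts tray

### The job

Put the brass manifold block into the pulled-out tray of the small-parts box, then gently press the tray in until its push-push latch catches. Let go and check that the tray stays in; if it springs out, press again. Leave the gauge, the regulator and the bottle where they are.

Things in the scene. Friction and masses are not known exactly. Their poses are not given: they have to be found in the camera images.
- unit: Black small-parts box fixed to the bench, 200 mm deep (its x), 150 wide (y), 66 high; open mouth facing its own -x (roughly towards the robot), in the plane x = -90 mm from the origin. Origin on the bench; the tray goes in along +x. Rigid roof at 61 to 66 mm height. The robot may never push the box or its tray with more than 25 N.
- tray (a joint): How far the grey tray stands out, in m, along the box's -x: 0.090 = fully out, held by a spring. Push-push latch: pressed past the click and let go, it springs back 5 to 10 mm and stays, at a value anywhere from 0.000 to 0.035 (the catch is set differently in each box). Let go before the click it springs fully out; a second press of 6 mm or more unlatches it again.
- tab_face (a point): Middle of the front face of the grey pull tab at the middle of the tray's front. Tab 18 mm wide, 28 high (20 to 48 mm above the bench), sticking out 34 mm from the tray's front. Push here along the box's +x. At joint value 0 the point lies at x = -117 mm from the box's origin, 34 mm above the bench. Moves with the tray; axes as the box's.
- tray_floor (a point): Point on the tray's inner floor, 21 mm above the bench, in the middle of the part open to above when the tray is fully out (78 mm along the box's x, 122 mm along its y). The tray's walls rise 29 mm above its floor. Moves with the tray; axes as the box's.
- block: Brass manifold block to be stowed, a plain bar 46 mm long (its x) by 22 mm wide (y) by 30 mm high, with three small round ports 4 mm high on top in a row; 0.16 to 0.26 kg. Origin in the middle of its underside. Lies loose on the bench.
- gauge: Bystander: round black pressure gauge lying on its back with a white face, 42 mm across, 20 mm high. Origin under its centre.
- regulator: Bystander: air regulator, 36 mm square aluminium body 30 mm high with brass stubs at both sides (48 mm over them) and a round black knob on top, 58 mm high in all. Origin under its centre.
- bottle: Bystander: water bottle, 62 mm across, 200 mm high, standing. Origin under its centre.
- mouth (a point): Middle of the lower edge of the box's mouth, 4 mm above the bench, axes as the box's. Feel of the latch: the tray pushes back with 3 to 8 N all the way; the click comes 3 mm before a stiff sprung stop (12 N per mm). Stop depth is not known beforehand: joint value -0.008 to +0.026. A steep climb to 12 to 15 N means the click is surely passed.
There are look-alikes about, which are no part of the job. What is shaped like the block but turquoise is not meant.

How it is judged (in metres and radians):
On the way, in this order (a step that is already met when the one before it is completed fails the run):
1. the brass block lies in the tray, let go, while the tray is still out (value of joint tray above 0.06 m and contact force between the fingers and block below 0.1 N and x of block in the frame of tray_floor between -0.045 and 0.115 m and y of block in the frame of tray_floor between -0.061 and 0.061 m and z of block in the frame of tray_floor between -0.004 and 0.018 m), for 0.2 s.
2. the tray is pressed in by the robot (value of joint tray below 0.05 m and contact force between the fingers and unit above 1 N).
At the end, for the whole second after the job is handed in: The tray stays latched by itself, standing out less than 42 mm on its joint (the latch holds it at 0 to 35 mm), at rest and untouched, with the brass block lying still on its floor (underside within 18 mm of it), let go (value of joint tray between -0.005 and 0.042 m and velocity of joint tray between -0.005 and 0.005 m/s and contact force between the fingers and unit below 0.1 N and contact force between the fingers and block below 0.1 N and linear speed of block below 0.02 m/s and x of block in the frame of tray_floor between -0.045 and 0.115 m and y of block in the frame of tray_floor between -0.061 and 0.061 m and z of block in the frame of tray_floor between -0.004 and 0.018 m).
It fails at once if the box or its tray is pushed by the robot with more than 25 N (contact force between any of the fingers, the arm and unit above 25 N).
It fails at once if the gauge, the regulator or the bottle is moved more than 30 mm or tipped (distance of any of gauge, regulator, bottle from where it was at the start of the episode above 0.03 m or angle between any of gauge, regulator, bottle's own z axis and vertical above 0.5 rad).
It also fails if it takes over 51 s, if anything falls off the work surface, if the arm or the gripper's body presses on something with over 40 N, if the wrist force passes 120 N, or if a joint passes its speed limit or range.

### The arm

A 6-joint arm with a two-finger parallel gripper is mounted at the origin on the work surface. World frame = base frame: x ahead of the robot, y to its left, z up, the work surface at z = 0. Lengths are in m, angles in degrees, forces in N, time in s.
With the tool pointing down it reaches from about 0.35 to 0.875 m from the base axis. Payload 4.2 kg.
Tool frame: the origin (TCP) lies on the front face of the gripper's body, between the roots of the fingers; the fingertips stand finger_overhang ahead of it and the grasp point (between the pads) lies 51 mm ahead of it (finger_overhang is the distance from the TCP to the fingertips, in m); z points along the fingers, y is the line along which they close (so a half turn about z gives the same grasp; the last joint's range is limited). The gripper opens to 87 mm and grips with 3 to 60 N. Pads are 19 mm wide; open, the fingers measure 117 mm over their backs; the gripper's body (75 mm by 190 mm) begins 51 mm behind the grasp point.
Start: joints at [89.874, 22.042, 0.453, 0, -68.411, -14.817], TCP at [0.161, 0.604, 0.292] pointing down, gripper open.
Joint ranges: [-179.83, 179.83], [-69.29, 118.12], [-61.27, 80.66], [-181.25, 117.63], [-171.15, -9.14], [-177.46, 177.46]. Speed limits (degrees/s): [159.86, 159.86, 180, 180, 180, 180].

### API

Orientations are given as a 3x3 rotation matrix whose columns are the frame's x, y, z axes.
In Python, from station import sense, capture, camera_model, finish_job, finger_overhang gives the robot as it stands. The module is installed in compiled form; this text tells all that it offers.
- The arm moves only by the tool jog_arm, never from a script. Its argument "rows" is a list that holds one entry, the list of rows, each a list of 4 numbers: the shift along the tool's x, y, z in m, then the turn about the tool's z in rad. A call has 1 to 20 rows; each row shifts and turns the commanded pose from where the row before left it, along the tool's axes as they then stand; what a row does not reach is not made up. A row lasts 1/8 s, in which the tool goes at most 62.5 mm and 10.7 degrees, less where a joint would pass 70% of its speed; a pose out of reach is approached as far as the arm can. A call is refused whole if a number of a shift passes 0.0625 or a number of a turn 0.188, either way. A call with a gripper value outside its range is refused whole. "claw" is the opening, from 0 (shut) to 1 (fully open), set as the call begins (left out, the last holds). The fingers move at their own pace and stop on an object; the grip force is fixed at half the most. Time passes only in rows, so rows that do not move let the fingers close. It gives the time, the measured TCP pose, the force, the opening and the grip force at its end, in the units of the state.
- sense(): the state, without advancing time (a new reading comes with each control period).
- capture(name): name is "scene" or "top"; returns the picture (384x512x3 uint8, red, green, blue); there is no depth.
- camera_model(name): a dict with "fovy" (degrees; the focal length in pixels is half the picture's height over the tangent of half this angle, whatever the lens; pixels are square), "cx", "cy" (the principal point, pixels), "k1" (the pictures are not rectified: a ray, as slopes to the right and down, at radius r is drawn at 1 + k1 r^2 times it, then the intrinsics apply), "eye" and "rotation" of the camera in the world. Camera axes: x right, y down, z forward; pixel columns grow to the right and rows downward; lengths in m; the calibration is good to about 2 mm. A picture is of the moment at which its call begins. camera_model takes no time and is no camera call.
- finish_job(): hands the job in; it is judged then, once.
The state is a dict: "time_s": time; "joints": joint angles; "joint_velocities": joint speeds; "effort": joint torques, N m; "tcp_pos": TCP position; "ee_rot": TCP orientation; "wrist_force": force on the tool from outside, world axes, zero at the start; "moment": the same for the moment, N m; "gripper_width": opening from 0.0 (shut) to 1.0 (fully open); "gripper_force": force on a finger pad.
Only numpy, scipy, OpenCV 4.12 (cv2) and the standard library are available. Lean on these libraries where they do the work, as an engineer would, in place of code of your own. Each camera call takes 0.05 s, during which the arm holds its last target. There are 200 camera calls.

## Working session

There is one attempt and no reset: what is moved stays moved. The work goes in short steps, Python scripts to look and compute and a tool call to move; the robot and the scene stay as the last step left them, time stands still between calls to the robot, and variables do not carry over. Pictures are saved under pics/ and viewed, at most 10 in all, crops included, and the job is handed in when it is done.

Besides the shell and the picture viewer there is one more tool, called after "Call:" as name([rows], argument=value, ...), one row to a line, values as JSON. jog_arm: Moves the arm, as the interface text tells. Its arguments: {"type":"object","properties":{"rows":{"type":"array"},"claw":{"type":"number"}},"required":["rows"]}

```bash
mkdir -p pics; cat > h.py <<'E'
import numpy as np, cv2
from station import *
def K(m,h=384):
    f=h/2/np.tan(np.radians(m["fovy"])/2); return f
def ray(m,u,v):
    f=K(m); x=np.array([(u-m["cx"])/f,(v-m["cy"])/f]); s=x.copy()
    for _ in range(30): s=x/(1+m["k1"]*(s@s))
    d=np.array(m["rotation"])@np.array([s[0],s[1],1]); return np.array(m["eye"]),d
def onplane(m,u,v,z):
    e,d=ray(m,u,v); return e+d*(z-e[2])/d[2]
def proj(m,p):
    c=np.array(m["rotation"]).T@(np.array(p)-m["eye"]); s=c[:2]/c[2]; s=s*(1+m["k1"]*(s@s)); return s*K(m)+[m["cx"],m["cy"]]
def tri(m1,p1,m2,p2):
    e1,d1=ray(m1,*p1); e2,d2=ray(m2,*p2)
    t=np.linalg.lstsq(np.c_[d1,-d2],e2-e1,rcond=None)[0]
    a=e1+t[0]*d1;b=e2+t[1]*d2; return (a+b)/2,np.linalg.norm(a-b)
E
python3 - <<'E'
from h import *
for n in("scene","top"):
    im=capture(n); np.save(f"pics/{n}0.npy",im); cv2.imwrite(f"pics/{n}0.png",cv2.resize(im[:,:,::-1],(800,600),interpolation=cv2.INTER_CUBIC)); print(n,camera_model(n))
s=sense(); print(finger_overhang if not callable(finger_overhang) else finger_overhang(),s)
E
```

```text
scene {'fovy': 47.9948154998762, 'cx': 255.57187671859316, 'cy': 189.65101251893068, 'k1': -0.05400309949613142, 'eye': array([ 1.36218397, -0.51289217,  0.8518765 ]), 'rotation': array([[ 0.58655671,  0.50945476, -0.62960867],
       [ 0.80985663, -0.37770639,  0.44885424],
       [-0.00913628, -0.77317122, -0.63413153]])}
top {'fovy': 52.400245529712876, 'cx': 249.67460942385821, 'cy': 192.05094577100388, 'k1': 0.009014655331037897, 'eye': array([0.38829325, 0.06175895, 0.95981659]), 'rotation': array([[-4.88363777e-03, -9.81666583e-01,  1.90543616e-01],
       [-9.99781874e-01,  9.23802926e-04, -2.08650709e-02],
       [ 2.03065181e-02, -1.90603951e-01, -9.81456968e-01]])}
0.0697 {'time_s': 0.1, 'joints': array([ 8.98718739e+01,  2.20866430e+01,  3.89599944e-01, -2.54433369e-02,
       -6.84110193e+01, -1.48167020e+01]), 'joint_velocities': array([ 0.01784033, -0.0489386 ,  0.18615003,  0.02868239, -0.01200897,
       -0.01644452]), 'effort': array([ 6.57645501e-05, -3.91692102e+01,  1.87933713e+01,  4.23181415e+00,
        1.34164339e-02, -6.94660116e-05]), 'tcp_pos': array([0.16105216, 0.60349182, 0.29127911]), 'ee_rot': array([[ 9.66132370e-01, -2.58046643e-01, -4.17133764e-04],
       [-2.58046966e-01, -9.66130534e-01, -1.88508122e-03],
       [ 8.34332141e-05,  1.92887809e-03, -9.99998136e-01]]), 'wrist_force': array([-0.60021864,  0.71800348, -0.47313643]), 'moment': array([ 0.00931493, -0.00423348, -0.05529864]), 'gripper_force': 0.0, 'gripper_width': 1.0003474250835693}
```

View pics/scene0.png

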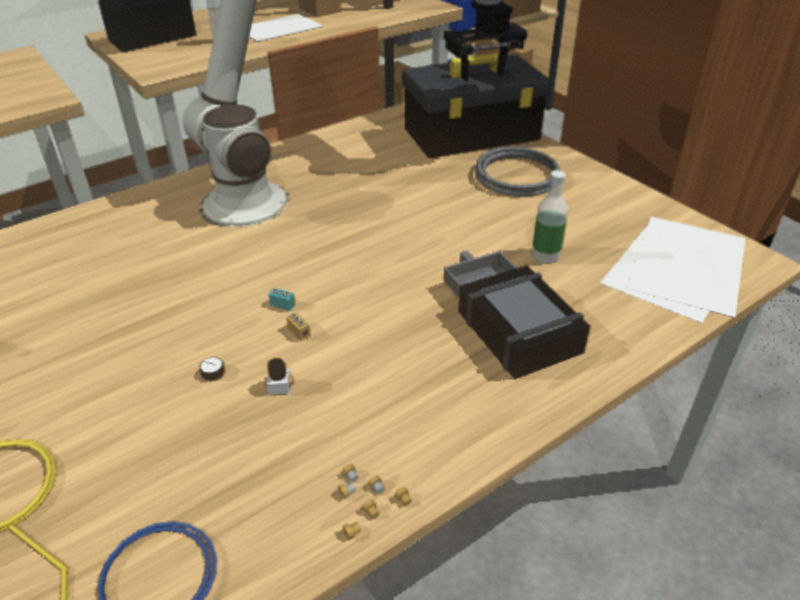

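View pics/top0.png

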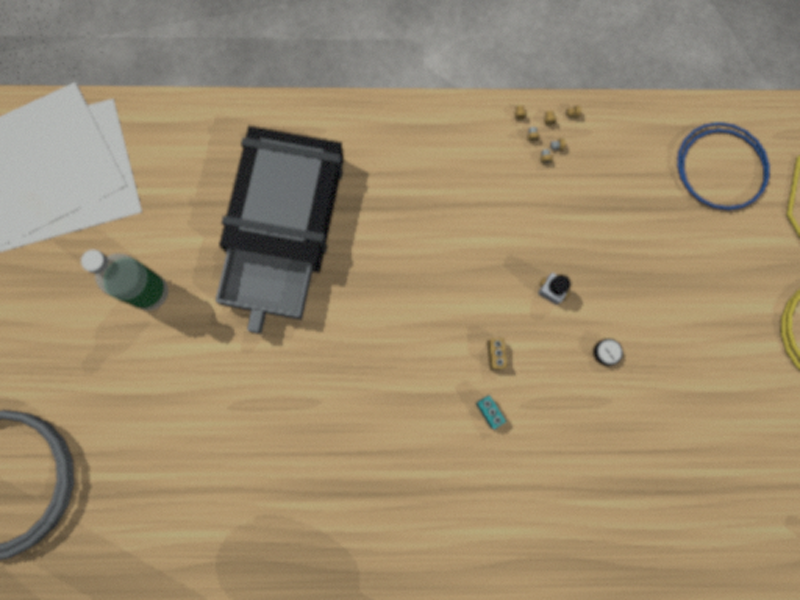

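The scene picture shows the brass block at (298,325), the turquoise one at (282,299), and the box at about (520,310) with its tray facing the robot. In the top picture the brass block is at (498,355), the regulator at (555,287), the gauge at (608,352), the box at (285,200), the tab at (257,320) and the bottle at (130,280).

```bash
python3 - <<'E'
from h import *
T=np.load("pics/top0.npy");S=np.load("pics/scene0.npy")
def crop(im,x,y,w,h,k): 
    return cv2.resize(im[y:y+h,x:x+w,::-1],(w*k,h*k),interpolation=cv2.INTER_CUBIC)
out=np.zeros((600,800,3),np.uint8)
out[:, :400]=crop(T,135,75,100,150,4)      # u=135+X/4, v=75+Y/4
out[:400,400:]=crop(S,280,155,100,100,4)   # u=280+(X-400)/4 v=155+Y/4
out[400:,400:600]=crop(T,300,210,40,40,5)
out[400:,600:]=crop(S,165,185,40,40,5)
cv2.imwrite("pics/c1.png",out)
for n,im,(x0,y0,x1,y1) in(("top",T,(305,212,335,245)),("scene",S,(178,195,205,222))):
    h=cv2.cvtColor(im,cv2.COLOR_RGB2HSV)[y0:y1,x0:x1]
    print(n); print(h[::3,::3,:].tolist() if 0 else np.round(h[...,1][::2,::2]).tolist())
E
```

```text
top
[[97, 96, 94, 98, 96, 97, 96, 96, 97, 94, 96, 95, 97, 94, 95], [97, 94, 94, 94, 94, 98, 94, 95, 96, 95, 97, 94, 96, 96, 94], [101, 98, 97, 98, 102, 113, 105, 105, 109, 100, 96, 97, 96, 96, 95], [95, 94, 96, 100, 124, 123, 61, 67, 115, 97, 91, 89, 95, 95, 93], [94, 97, 97, 104, 129, 115, 21, 17, 98, 100, 85, 85, 86, 84, 85], [95, 98, 94, 96, 127, 130, 93, 76, 124, 110, 96, 89, 87, 88, 88], [95, 95, 93, 99, 123, 128, 54, 25, 100, 110, 99, 91, 94, 94, 94], [96, 93, 96, 98, 119, 131, 41, 8, 67, 118, 98, 100, 94, 97, 95], [95, 97, 94, 99, 113, 129, 115, 76, 109, 122, 96, 96, 95, 93, 97], [94, 97, 93, 98, 115, 130, 98, 23, 45, 117, 96, 92, 93, 94, 91], [95, 96, 97, 98, 106, 128, 98, 15, 41, 122, 95, 89, 93, 98, 95], [94, 95, 96, 97, 106, 128, 127, 97, 110, 127, 95, 97, 94, 95, 93], [97, 98, 95, 97, 102, 108, 111, 112, 102, 100, 96, 95, 95, 94, 96], [96, 97, 99, 95, 96, 95, 97, 92, 95, 95, 96, 93, 94, 95, 97], [92, 94, 98, 95, 98, 98, 93, 92, 90, 93, 93, 93, 91, 92, 91], [92, 91, 97, 95, 95, 97, 95, 91, 92, 93, 94, 92, 91, 91, 91], [94, 96, 95, 94, 93, 94, 93, 94, 92, 92, 94, 93, 92, 88
[... 260 characters left out ...]
, 101, 99], [99, 101, 105, 135, 89, 38, 75, 110, 103, 100, 101, 99, 100, 99], [101, 102, 99, 131, 140, 93, 20, 74, 103, 106, 100, 99, 100, 100], [100, 101, 99, 127, 135, 140, 125, 17, 58, 132, 103, 101, 103, 97], [102, 105, 106, 128, 138, 138, 142, 134, 139, 135, 108, 103, 100, 102], [106, 110, 109, 113, 130, 134, 135, 141, 125, 109, 120, 103, 101, 101], [100, 108, 107, 107, 111, 128, 138, 136, 80, 97, 117, 104, 102, 103], [100, 98, 107, 109, 110, 114, 131, 137, 133, 133, 112, 101, 103, 104], [99, 103, 102, 111, 107, 109, 110, 125, 122, 106, 103, 104, 105, 103], [99, 99, 97, 95, 97, 99, 102, 101, 101, 105, 102, 101, 102, 102], [99, 95, 97, 99, 102, 102, 101, 100, 100, 99, 103, 104, 103, 99]]
```

View pics/c1.png

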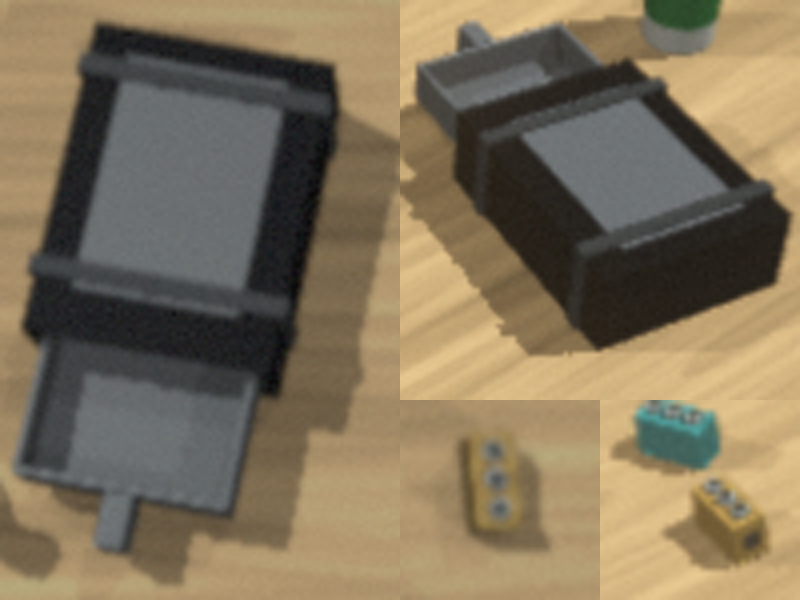

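The crops show the block's three ports as a row at top-crop (495,450), (497,480) and (499,509), and at scene-crop (713,486) to (741,508). The tray's front rim corners are at (17,470) and (230,515), and the tab end is at (112,548). The roof's +y corners are at (98,22) and (25,325) in the top view, and at (790,213) and (630,62) in the scene view.

```bash
python3 - <<'E'
from h import *
T=np.load("pics/top0.npy");S=np.load("pics/scene0.npy")
mt,ms=camera_model("top"),camera_model("scene")
def blobs(im,x0,y0,x1,y1,th):
    s=cv2.cvtColor(im,cv2.COLOR_RGB2HSV)[y0:y1,x0:x1,1]
    n,l,st,c=cv2.connectedComponentsWithStats((s<th).astype(np.uint8))
    return [(c[i]+[x0,y0],st[i,4]) for i in range(1,n)]
print(blobs(T,311,214,326,240,70)); print(blobs(S,183,200,200,212,80))
tp=lambda X,Y:(135+X/4-.375,75+Y/4-.375); sp=lambda X,Y:(280+(X-400)/4-.375,155+Y/4-.375)
tb=lambda X,Y:(300+(X-400)/5-.4,210+(Y-400)/5-.4); sb=lambda X,Y:(165+(X-600)/5-.4,185+(Y-400)/5-.4)
P={}
for n,a,b in [("roof+x+y",tp(98,22),sp(790,213)),("roof-x+y",tp(25,325),sp(630,62)),("roof+x-y",tp(335,66),sp(578,245)),
  ("tray+y",tp(17,470),sp(558,25)),("tray-y",tp(230,515),sp(417,66)),
  ("p1",tb(495,450),sb(741,508)),("p2",tb(497,480),sb(726,497)),("p3",tb(499,509),sb(713,486)),("tab",tp(112,548),sp(472,24))]:
    p,e=tri(mt,a,ms,b); print(n,p.round(4),round(e,4))
for n,a,z in [("tray+y",tp(17,470),.05),("tray-y",tp(230,515),.05),("tabL",tp(97,546),.048),("tabR",tp(127,551),.048),("tabrootL",tp(104,494),.048),("tabrootR",tp(136,499),.048),("roof+x+y",tp(98,22),.066),("roof+x-y",tp(335,66),.066),("roof-x+y",tp(25,325),.066),
  ("bottle",(130*.64,290*.64),.0),("reg",(557*.64,285*.64),.05),("gauge",(608*.64,352*.64),.02),("turq",(491*.64,412*.64),.03)]:
    print(n,onplane(mt,*a,z).round(4))
E
```

```text
[(array([318.51515152, 222.66666667]), np.int32(33)), (array([319.5, 231. ]), np.int32(16))]
[(array([189.86206897, 204.13793103]), np.int32(29))]
roof+x+y [0.8428 0.2644 0.0652] 0.001
roof-x+y [0.6504 0.3006 0.0624] 0.0009
roof+x-y [0.7994 0.1124 0.0893] 0.0106
tray+y [0.566  0.3054 0.0465] 0.0011
tray-y [0.5396 0.1802 0.0453] 0.0036
p1 [ 0.5013 -0.1222  0.0323] 0.0016
p2 [ 0.4868 -0.1234  0.031 ] 0.0004
p3 [ 0.4729 -0.1241  0.0302] 0.0
tab [0.521  0.2503 0.0444] 0.0062
tray+y [0.565 0.304 0.05 ]
tray-y [0.5379 0.1781 0.05  ]
tabL [0.5199 0.2557 0.048 ]
tabR [0.5169 0.2381 0.048 ]
tabrootL [0.5509 0.2528 0.048 ]
tabrootR [0.5479 0.2339 0.048 ]
roof+x+y [0.8421 0.2638 0.066 ]
roof+x-y [0.8139 0.1183 0.066 ]
roof-x+y [0.6491 0.2993 0.066 ]
bottle [0.5914 0.4556 0.    ]
reg [ 0.5883 -0.214   0.05  ]
gauge [ 0.4882 -0.2966  0.02  ]
turq [ 0.3971 -0.109   0.03  ]
```

Call:
jog_arm([
  [[0.0314, 0.0386, 0, 0], [0.0314, 0.0386, 0, 0], [0.0314, 0.0386, 0, 0], [0.0314, 0.0386, 0, 0], [0.0314, 0.0386, 0, 0], [0.0314, 0.0386, 0, 0], [0.0314, 0.0386, 0, 0], [0.0314, 0.0386, 0, 0], [0.0314, 0.0386, 0, 0], [0.0314, 0.0386, 0, 0], [0.0314, 0.0386, 0, 0], [0.0314, 0.0386, 0, 0], [0.0314, 0.0386, 0, 0], [0.0314, 0.0386, 0, 0], [0.0314, 0.0386, 0, 0], [0.0314, 0.0386, 0, 0], [0, 0, 0.05, -0.166], [0, 0, 0.05, -0.166], [0, 0, 0, 0]],
])

```text
time_s: 2.48
tcp_pos: [0.4847, -0.1227, 0.1888]
ee_rot: [[0.998, 0.068, -0.01], [0.068, -0.998, -0.0], [-0.01, -0.001, -1.0]]
wrist_force: [0.7, -0.3, -0.4]
gripper_width: 1.0
gripper_force: 0.0
```

```bash
cat >> h.py <<'E'
def delta(x,y,z,yaw):
    s=sense(); R=s["ee_rot"]; d=R.T@(np.array([x,y,z])-s["tcp_pos"]); y0=np.degrees(np.arctan2(R[1,0],R[0,0]))
    print("t",s["time_s"],"tcp",s["tcp_pos"].round(4),"yaw",y0.round(2),"zax",R[:,2].round(4),"F",s["wrist_force"].round(2),"gw",round(s["gripper_width"],3),"gf",s["gripper_force"],"j",s["joints"].round(1))
    print("delta tool",d.round(4),"turn",-np.radians(yaw-y0).round(4))
E
python3 - <<'E'
from h import *
delta(.4868,-.1234,.075,4)
E
```

```text
t 2.475 tcp [ 0.4847 -0.1227  0.1888] yaw 3.91 zax [-1.010e-02 -1.000e-04 -9.999e-01] F [ 0.66 -0.26 -0.36] gw 1.0 gf 0.0 j [  4.4  16.3 -24.8  -0.1 -49.5  89.5]
delta tool [0.0032 0.0009 0.1138] turn -0.0016
```

Call:
jog_arm([
  [[0.0012, 0.0008, 0.045, 0], [0, 0, 0.045, 0], [0, 0, 0.0238, 0], [0, 0, 0, 0], [0, 0, 0, 0]],
])

```text
time_s: 3.1
tcp_pos: [0.4903, -0.1229, 0.0805]
ee_rot: [[0.997, 0.071, 0.004], [0.071, -0.997, -0.0], [0.004, 0.0, -1.0]]
wrist_force: [0.4, 0.5, 0.4]
gripper_width: 1.002
gripper_force: 0.0
```

```bash
python3 - <<'E'
from h import *
delta(.4868,-.1234,.075,4)
out=np.zeros((400,800,3),np.uint8)
T=capture("top");S=capture("scene")
c=lambda im,x,y:cv2.resize(im[y:y+80,x:x+80,::-1],(400,400),interpolation=cv2.INTER_CUBIC)
out[:,:400]=c(T,280,190);out[:,400:]=c(S,150,160);cv2.imwrite("pics/c2.png",out)
E
```

```text
t 3.1 tcp [ 0.4903 -0.1229  0.0805] yaw 4.07 zax [ 4.2e-03 -1.0e-04 -1.0e+00] F [0.44 0.46 0.44] gw 1.002 gf 0.0 j [  4.4  25.8 -30.7   0.  -33.2  89.7]
delta tool [-0.0036  0.0002  0.0055] turn 0.0012
```

View pics/c2.png

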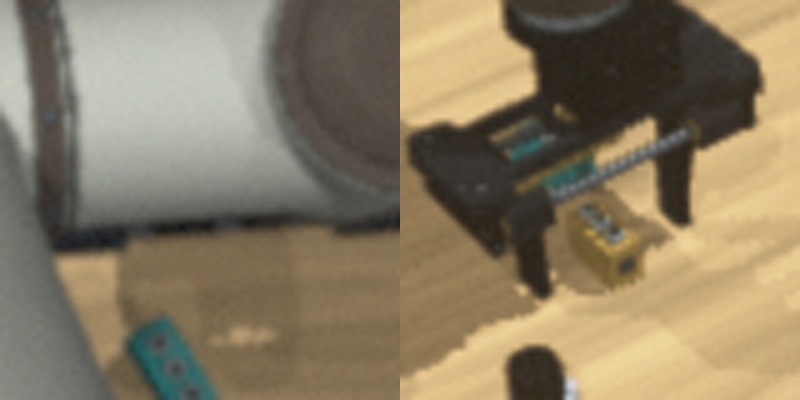

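The block stands at right-crop (610,245), between the open fingers at (530,260) and (675,180). The regulator is clear at (530,375). I'll lower the last bit and close.

Call:
jog_arm([
  [[-0.0036, 0.0002, 0.004, 0], [0, 0, 0, 0], [0, 0, 0, 0]],
])

```text
time_s: 3.58
tcp_pos: [0.485, -0.1236, 0.0746]
ee_rot: [[0.997, 0.071, 0.0], [0.071, -0.997, -0.0], [0.0, 0.0, -1.0]]
wrist_force: [0.3, -0.2, -0.5]
gripper_width: 1.0
gripper_force: 0.0
```

Call:
jog_arm([
  [[0, 0, 0, 0], [0, 0, 0, 0], [0, 0, 0, 0], [0, 0, 0, 0], [0, 0, 0, 0], [0, 0, 0, 0], [0, 0, 0, 0], [0, 0, 0, 0]],
], claw=0)

```text
time_s: 4.58
tcp_pos: [0.485, -0.1235, 0.0744]
ee_rot: [[0.997, 0.071, -0.0], [0.071, -0.997, 0.0], [-0.0, -0.0, -1.0]]
wrist_force: [-0.1, 1.0, 0.6]
gripper_width: 0.25
gripper_force: 30.0
```

Call:
jog_arm([
  [[0, 0, -0.03, 0], [0, 0, -0.045, 0], [0, 0, -0.045, 0], [0.0134, -0.0348, 0, 0], [0.0134, -0.0348, 0, 0], [0.0134, -0.0348, 0, 0], [0.0134, -0.0348, 0, 0], [0.0134, -0.0348, 0, 0], [0.0134, -0.0348, 0, 0], [0.0134, -0.0348, 0, 0], [0.0134, -0.0348, 0, 0], [0.0134, -0.0348, 0, 0], [0.0134, -0.0348, 0, 0], [0, 0, 0, 0.132], [0, 0, 0, 0.131], [0, 0, 0, 0], [0, 0, 0, 0]],
])

```text
time_s: 6.7
tcp_pos: [0.5936, 0.2329, 0.194]
ee_rot: [[0.982, -0.189, -0.001], [-0.189, -0.982, -0.0], [-0.001, 0.001, -1.0]]
wrist_force: [-0.6, 0.5, -1.7]
gripper_width: 0.244
gripper_force: 30.0
```

```bash
python3 - <<'E'
from h import *
delta(.594,.233,.098,-11)
out=np.zeros((400,800,3),np.uint8)
T=capture("top");S=capture("scene")
c=lambda im,x,y:cv2.resize(im[y:y+100,x:x+100,::-1],(400,400),interpolation=cv2.INTER_CUBIC)
out[:,:400]=c(T,130,130);out[:,400:]=c(S,270,130);cv2.imwrite("pics/c3.png",out)
E
```

```text
t 6.7 tcp [0.5936 0.2329 0.194 ] yaw -10.9 zax [-8.e-04 -4.e-04 -1.e+00] F [-0.62  0.52 -1.74] gw 0.244 gf 29.999859826639295 j [ 35.9  27.8  -5.1  -0.  -57.1  43.2]
delta tool [ 0.0004 -0.0003  0.096 ] turn 0.0018
```

View pics/c3.png

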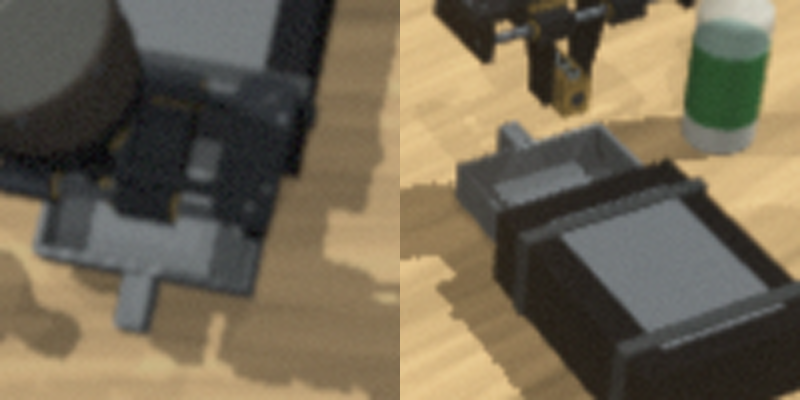

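The right crop shows the block held at (572,85) above the tray at (545,175), with the bottle clear at (725,80). The gripper is aligned with the tray, so I'll lower it.

Call:
jog_arm([
  [[0, 0, 0.04, 0.001], [0, 0, 0.03, 0], [0, 0, 0.015, 0], [0, 0, 0.007, 0], [0, 0, 0, 0], [0, 0, 0, 0]],
])

```text
time_s: 7.55
tcp_pos: [0.5945, 0.2335, 0.1037]
ee_rot: [[0.982, -0.191, 0.002], [-0.191, -0.982, 0.001], [0.002, -0.002, -1.0]]
wrist_force: [0.3, 0.6, -0.7]
gripper_width: 0.252
gripper_force: 30.0
```

```bash
python3 - <<'E'
from h import *
delta(.594,.233,.097,-11)
E
```

```text
t 7.55 tcp [0.5945 0.2335 0.1037] yaw -11.03 zax [ 0.0022  0.0012 -1.    ] F [ 0.27  0.57 -0.67] gw 0.252 gf 29.99982852023095 j [ 35.9  33.6 -10.    0.  -46.3  43. ]
delta tool [-0.0005  0.0006  0.0067] turn -0.0005
```

Call:
jog_arm([
  [[0, 0, 0.003, 0], [0, 0, 0.002, 0], [0, 0, 0, 0], [0, 0, 0, 0]],
])

```text
time_s: 8.05
tcp_pos: [0.5939, 0.2331, 0.0974]
ee_rot: [[0.981, -0.192, 0.0], [-0.192, -0.981, -0.0], [0.0, 0.0, -1.0]]
wrist_force: [-0.0, -0.3, -2.6]
gripper_width: 0.252
gripper_force: 30.0
```

Call:
jog_arm([
  [[0, 0, 0, 0], [0, 0, 0, 0], [0, 0, 0, 0], [0, 0, 0, 0]],
], claw=0.5)

```text
time_s: 8.55
tcp_pos: [0.594, 0.2331, 0.0976]
ee_rot: [[0.981, -0.192, 0.0], [-0.192, -0.981, 0.0], [0.0, -0.0, -1.0]]
wrist_force: [0.8, 0.4, 0.0]
gripper_width: 0.489
gripper_force: 0.0
```

Call:
jog_arm([
  [[0, 0, -0.02, 0], [0, 0, -0.04, 0], [0, 0, -0.04, 0], [-0.03, 0, 0, 0], [-0.04, 0, 0, 0], [-0.05, 0, 0, 0], [0, 0, 0, 0], [0, 0, 0, 0]],
])

```text
time_s: 9.55
tcp_pos: [0.4765, 0.2565, 0.198]
ee_rot: [[0.982, -0.191, 0.001], [-0.191, -0.982, 0.001], [0.001, -0.001, -1.0]]
wrist_force: [0.6, 0.2, 0.1]
gripper_width: 0.504
gripper_force: 0.0
```

```bash
python3 - <<'E'
from h import *
u=np.array([.982,-.191]);v=np.array([.191,.982]); p=.42*u+.342*v
delta(p[0],p[1],.094,-11)
out=np.zeros((400,800,3),np.uint8)
T=capture("top");S=capture("scene")
c=lambda im,x,y:cv2.resize(im[y:y+100,x:x+100,::-1],(400,400),interpolation=cv2.INTER_CUBIC)
out[:,:400]=c(T,130,130);out[:,400:]=c(S,270,130);cv2.imwrite("pics/c4.png",out)
E
```

```text
t 9.55 tcp [0.4765 0.2565 0.198 ] yaw -11.0 zax [ 1.3e-03  8.0e-04 -1.0e+00] F [0.63 0.25 0.15] gw 0.504 gf 0.0 j [ 45.5  19.  -19.    0.  -51.9  33.5]
delta tool [0.0013 0.0007 0.104 ] turn -0.0
```

View pics/c4.png

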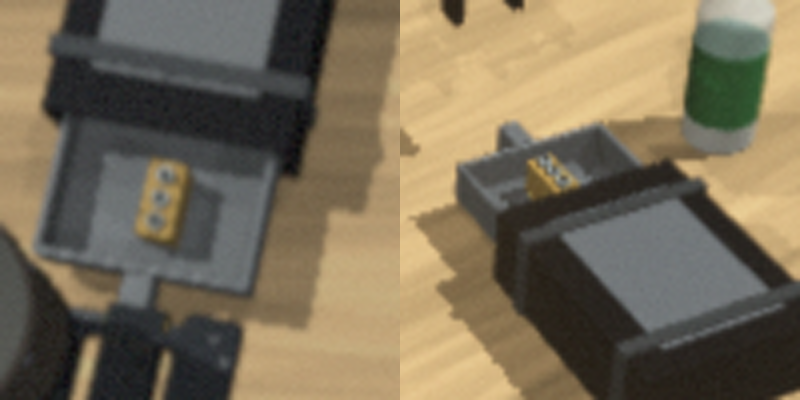

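The block lies in the middle of the tray at left-crop (160,200), let go, with the tray still out and its tab at (138,290). Next I'll close the fingers and lower them in front of the tab.

Call:
jog_arm([
  [[-0.003, 0.0007, 0, 0], [0, 0, 0.03, 0], [0, 0, 0.04, 0], [0, 0, 0.03, 0], [0, 0, 0, 0], [0, 0, 0, 0], [0, 0, 0, 0]],
], claw=0)

```text
time_s: 10.52
tcp_pos: [0.4738, 0.2566, 0.0989]
ee_rot: [[0.981, -0.192, 0.002], [-0.192, -0.981, 0.002], [0.002, -0.003, -1.0]]
wrist_force: [-0.1, -0.3, 0.3]
gripper_width: 0.007
gripper_force: 0.0
```

```bash
python3 - <<'E'
from h import *
u=np.array([.982,-.191]);v=np.array([.191,.982]); p=.44*u+.342*v
delta(p[0],p[1],.094,-11)
E
```

```text
t 10.525 tcp [0.4738 0.2566 0.0989] yaw -11.05 zax [ 0.0023  0.0021 -1.    ] F [-0.06 -0.29  0.31] gw 0.007 gf 0.0 j [ 45.7  26.5 -25.1   0.  -38.2  33.2]
delta tool [0.0241 0.0002 0.005 ] turn -0.0008
```

Call:
jog_arm([
  [[0.01, 0, 0.001, 0], [0.01, 0, 0, 0], [0.008, 0, 0, 0], [0.004, 0, 0, 0], [0.004, 0, 0, 0], [0.004, 0, 0, 0], [0.004, 0, 0, 0]],
])

```text
time_s: 11.4
tcp_pos: [0.5157, 0.2475, 0.0963]
ee_rot: [[0.982, -0.191, -0.001], [-0.191, -0.982, -0.0], [-0.001, 0.001, -1.0]]
wrist_force: [-4.2, 0.9, 1.5]
gripper_width: 0.003
gripper_force: 2.0
```

Call:
jog_arm([
  [[0.005, 0, 0, 0], [0.005, 0, 0, 0], [0.005, 0, 0, 0], [0.005, 0, 0, 0], [0.005, 0, 0, 0], [0.005, 0, 0, 0], [0.005, 0, 0, 0], [0.005, 0, 0, 0], [0.003, 0, 0, 0], [0.002, 0, 0, 0], [0, 0, 0, 0]],
])

```text
time_s: 12.78
tcp_pos: [0.5605, 0.239, 0.0963]
ee_rot: [[0.981, -0.192, -0.0], [-0.192, -0.981, 0.0], [-0.0, -0.0, -1.0]]
wrist_force: [-3.7, 3.0, 0.8]
gripper_width: 0.003
gripper_force: 2.3
```

```bash
python3 - <<'E'
from h import *
delta(.5638,.2388,.095,-11)
s=sense(); print("u",s["tcp_pos"][:2]@[.982,-.191],"F",s["wrist_force"][:2]@[.982,-.191])
S=capture("scene");T=capture("top")
out=np.zeros((400,800,3),np.uint8)
c=lambda im,x,y:cv2.resize(im[y:y+100,x:x+100,::-1],(400,400),interpolation=cv2.INTER_CUBIC)
out[:,:400]=c(T,130,130);out[:,400:]=c(S,270,110);cv2.imwrite("pics/c5.png",out)
E
```

```text
t 12.775 tcp [0.5605 0.239  0.0963] yaw -11.05 zax [-2.e-04  1.e-04 -1.e+00] F [-3.66  3.01  0.79] gw 0.003 gf 2.3438921570777893 j [ 38.3  31.9 -14.8  -0.  -43.3  40.7]
delta tool [ 0.0033 -0.0005  0.0013] turn -0.0009
u 0.5047515210915307 F -4.1680060179506
```

View pics/c5.png

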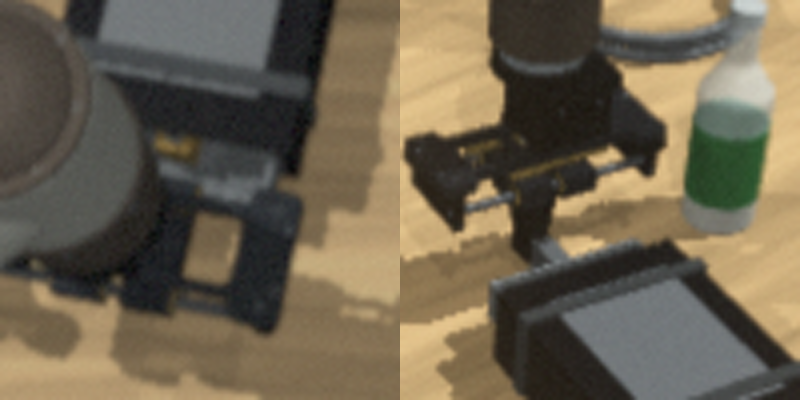

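The fingers push the tab at right-crop (540,245) and the tray is about half in. The bottle stays clear at (730,150). From here I'll press in small steps.

Call:
jog_arm([
  [[0.002, 0, 0, 0], [0.002, 0, 0, 0], [0.002, 0, 0, 0], [0.001, 0, 0, 0], [0, 0, 0, 0]],
])

```text
time_s: 13.5
tcp_pos: [0.5673, 0.2377, 0.0963]
ee_rot: [[0.981, -0.192, -0.0], [-0.192, -0.981, 0.0], [-0.0, -0.0, -1.0]]
wrist_force: [-4.6, 2.3, 0.9]
gripper_width: 0.007
gripper_force: 2.5
```

Call:
jog_arm([
  [[0.0008, 0, 0, 0], [0.0007, 0, 0, 0], [0, 0, 0, 0]],
])

```text
time_s: 13.88
tcp_pos: [0.5689, 0.2374, 0.0964]
ee_rot: [[0.981, -0.192, 0.0], [-0.192, -0.981, 0.0], [0.0, -0.0, -1.0]]
wrist_force: [-4.0, 2.8, 0.2]
gripper_width: 0.003
gripper_force: 2.0
```

Call:
jog_arm([
  [[0.0008, 0, 0, 0], [0.0007, 0, 0, 0], [0, 0, 0, 0]],
])

```text
time_s: 14.25
tcp_pos: [0.5701, 0.2371, 0.0964]
ee_rot: [[0.981, -0.192, -0.0], [-0.192, -0.981, 0.0], [-0.0, -0.0, -1.0]]
wrist_force: [-6.0, 4.9, 0.9]
gripper_width: 0.007
gripper_force: 3.1
```

Call:
jog_arm([
  [[0.0005, 0, 0, 0], [0.0005, 0, 0, 0], [0, 0, 0, 0]],
])

```text
time_s: 14.62
tcp_pos: [0.5711, 0.2369, 0.0964]
ee_rot: [[0.981, -0.192, -0.0], [-0.192, -0.981, 0.0], [-0.0, -0.0, -1.0]]
wrist_force: [-3.8, 3.4, -0.1]
gripper_width: 0.005
gripper_force: 2.2
```

Call:
jog_arm([
  [[0.0008, 0, 0, 0], [0.0007, 0, 0, 0], [0, 0, 0, 0]],
])

```text
time_s: 15.0
tcp_pos: [0.5725, 0.2366, 0.0964]
ee_rot: [[0.981, -0.192, -0.0], [-0.192, -0.981, 0.0], [-0.0, -0.0, -1.0]]
wrist_force: [-4.7, 3.5, -0.2]
gripper_width: 0.002
gripper_force: 2.3
```

Call:
jog_arm([
  [[0.0008, 0, 0, 0], [0.0007, 0, 0, 0], [0, 0, 0, 0]],
])

```text
time_s: 15.38
tcp_pos: [0.574, 0.2364, 0.0964]
ee_rot: [[0.981, -0.192, -0.0], [-0.192, -0.981, 0.0], [-0.0, -0.0, -1.0]]
wrist_force: [-4.6, 3.4, -0.2]
gripper_width: 0.006
gripper_force: 2.3
```

Call:
jog_arm([
  [[0.0008, 0, 0, 0], [0.0007, 0, 0, 0], [0, 0, 0, 0]],
])

```text
time_s: 15.75
tcp_pos: [0.5747, 0.2362, 0.0964]
ee_rot: [[0.981, -0.192, -0.002], [-0.192, -0.981, -0.0], [-0.002, 0.0, -1.0]]
wrist_force: [-6.6, 4.8, 0.5]
gripper_width: 0.004
gripper_force: 3.7
```

Call:
jog_arm([
  [[0.0004, 0, 0, 0], [0.0004, 0, 0, 0], [0, 0, 0, 0]],
])

```text
time_s: 16.12
tcp_pos: [0.575, 0.2362, 0.0964]
ee_rot: [[0.981, -0.192, -0.003], [-0.192, -0.981, -0.0], [-0.003, 0.001, -1.0]]
wrist_force: [-8.3, 5.6, 1.9]
gripper_width: 0.004
gripper_force: 4.6
```

Call:
jog_arm([
  [[0.0004, 0, 0, 0], [0.0004, 0, 0, 0], [0, 0, 0, 0]],
])

```text
time_s: 16.5
tcp_pos: [0.5752, 0.2361, 0.0964]
ee_rot: [[0.981, -0.191, -0.004], [-0.191, -0.981, -0.0], [-0.004, 0.001, -1.0]]
wrist_force: [-10.1, 6.3, 3.3]
gripper_width: 0.002
gripper_force: 5.6
```

Call:
jog_arm([
  [[0.0005, 0, 0, 0], [0.0005, 0, 0, 0], [0, 0, 0, 0]],
])

```text
time_s: 16.88
tcp_pos: [0.5755, 0.2361, 0.0964]
ee_rot: [[0.981, -0.191, -0.005], [-0.191, -0.981, -0.001], [-0.005, 0.002, -1.0]]
wrist_force: [-11.3, 7.8, 5.0]
gripper_width: 0.003
gripper_force: 6.7
```

Call:
jog_arm([
  [[0.0004, 0, 0, 0], [0.0003, 0, 0, 0], [0, 0, 0, 0]],
])

```text
time_s: 17.25
tcp_pos: [0.5757, 0.236, 0.0964]
ee_rot: [[0.981, -0.191, -0.006], [-0.191, -0.982, -0.001], [-0.006, 0.002, -1.0]]
wrist_force: [-13.2, 8.3, 5.6]
gripper_width: 0.011
gripper_force: 7.6
```

u-force is about 14.5 N on a steep climb, so the click is passed. Backing off.

Call:
jog_arm([
  [[-0.003, 0, 0, 0], [-0.004, 0, 0, 0], [-0.006, 0, 0, 0], [-0.01, 0, 0, 0], [-0.02, 0, 0, 0], [-0.03, 0, 0, 0], [-0.03, 0, 0, 0], [0, 0, -0.05, 0], [0, 0, -0.05, 0], [0, 0, 0, 0]],
])

```text
time_s: 18.5
tcp_pos: [0.4801, 0.2563, 0.2017]
ee_rot: [[0.982, -0.191, 0.01], [-0.191, -0.982, 0.007], [0.009, -0.009, -1.0]]
wrist_force: [0.3, 0.0, -1.0]
gripper_width: 0.005
gripper_force: 0.0
```

```bash
python3 - <<'E'
from h import *
delta(.5,.25,.2,-11)
S=capture("scene");T=capture("top")
out=np.zeros((400,800,3),np.uint8)
c=lambda im,x,y:cv2.resize(im[y:y+100,x:x+100,::-1],(400,400),interpolation=cv2.INTER_CUBIC)
out[:,:400]=c(T,130,110);out[:,400:]=c(S,270,110);cv2.imwrite("pics/c6.png",out)
E
```

```text
t 18.5 tcp [0.4801 0.2563 0.2017] yaw -11.0 zax [ 0.0101  0.0069 -0.9999] F [ 0.28  0.   -0.99] gw 0.005 gf 0.0 j [ 45.2  18.9 -18.7   0.2 -51.8  33.7]
delta tool [0.0208 0.0024 0.0019] turn 0.0001
```

View pics/c6.png

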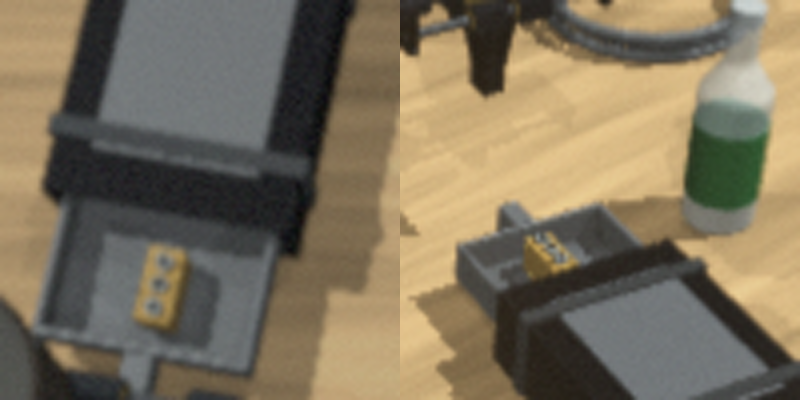

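The top crop shows the tray fully out again, with its tab at (138,370), and the block still lying in it at (160,285). The latch did not catch, so I'll press again, a little lower and along a slightly corrected axis.

Call:
jog_arm([
  [[0, 0, 0.04, 0], [0, 0, 0.04, 0], [0, 0, 0.02, 0], [0, 0, 0, 0], [0, 0, 0, 0], [0, 0, 0, 0]],
])

```text
time_s: 19.35
tcp_pos: [0.4782, 0.2554, 0.0974]
ee_rot: [[0.981, -0.192, 0.002], [-0.192, -0.981, 0.001], [0.001, -0.002, -1.0]]
wrist_force: [-0.0, 0.9, -0.1]
gripper_width: 0.004
gripper_force: 0.0
```

```bash
python3 - <<'E'
from h import *
a=np.radians(-10.6);u=np.array([np.cos(a),np.sin(a)]);t=np.array([.5184,.2469])-.025*u
delta(t[0],t[1],.091,-10.6)
# tray axis check from images: rim corners line / sides of roof in last top picture is same as before
E
```

```text
t 19.35 tcp [0.4782 0.2554 0.0974] yaw -11.04 zax [ 0.0015  0.0013 -1.    ] F [-0.03  0.91 -0.07] gw 0.004 gf 0.0 j [ 45.3  26.9 -24.7   0.  -38.3  33.7]
delta tool [0.0161 0.0008 0.0064] turn -0.0077
```

Call:
jog_arm([
  [[0.008, 0, 0.002, -0.008], [0.008, 0, 0.002, 0], [0.005, 0, 0, 0], [0.005, 0, 0, 0], [0.005, 0, 0, 0], [0.005, 0, 0, 0], [0.005, 0, 0, 0], [0.005, 0, 0, 0], [0.005, 0, 0, 0], [0.005, 0, 0, 0], [0.005, 0, 0, 0], [0.005, 0, 0, 0], [0.005, 0, 0, 0], [0.005, 0, 0, 0], [0.005, 0, 0, 0], [0.004, 0, 0, 0], [0.002, 0, 0, 0], [0, 0, 0, 0]],
])

```text
time_s: 21.6
tcp_pos: [0.5633, 0.2389, 0.0924]
ee_rot: [[0.983, -0.184, -0.001], [-0.184, -0.983, -0.0], [-0.0, 0.0, -1.0]]
wrist_force: [-4.8, 0.9, 1.7]
gripper_width: 0.008
gripper_force: 2.4
```

Call:
jog_arm([
  [[0.002, 0, 0, 0], [0.002, 0, 0, 0], [0.002, 0, 0, 0], [0.002, 0, 0, 0], [0.0015, 0, 0, 0], [0, 0, 0, 0]],
])

```text
time_s: 22.35
tcp_pos: [0.5727, 0.2371, 0.0924]
ee_rot: [[0.983, -0.184, -0.0], [-0.184, -0.983, -0.0], [-0.0, 0.0, -1.0]]
wrist_force: [-4.0, 1.4, 2.5]
gripper_width: 0.01
gripper_force: 2.1
```

Call:
jog_arm([
  [[0.001, 0, 0, 0], [0.001, 0, 0, 0], [0.0005, 0, 0, 0], [0, 0, 0, 0]],
])

```text
time_s: 22.85
tcp_pos: [0.5746, 0.2367, 0.0924]
ee_rot: [[0.983, -0.184, -0.001], [-0.184, -0.983, -0.0], [-0.001, 0.001, -1.0]]
wrist_force: [-5.1, 2.2, 2.3]
gripper_width: 0.003
gripper_force: 3.0
```

Call:
jog_arm([
  [[0.001, 0, 0, 0], [0.0005, 0, 0, 0], [0, 0, 0, 0]],
])

```text
time_s: 23.22
tcp_pos: [0.5751, 0.2366, 0.0924]
ee_rot: [[0.983, -0.184, -0.003], [-0.184, -0.983, -0.001], [-0.003, 0.001, -1.0]]
wrist_force: [-9.1, 3.4, 5.4]
gripper_width: 0.002
gripper_force: 4.8
```

Call:
jog_arm([
  [[0.001, 0, 0, 0], [0.0005, 0, 0, 0], [0, 0, 0, 0]],
])

```text
time_s: 23.6
tcp_pos: [0.5756, 0.2366, 0.0924]
ee_rot: [[0.983, -0.184, -0.005], [-0.184, -0.983, -0.001], [-0.005, 0.002, -1.0]]
wrist_force: [-12.5, 5.1, 7.3]
gripper_width: 0.002
gripper_force: 6.6
```

Call:
jog_arm([
  [[0.0005, 0, 0, 0], [0.0005, 0, 0, 0], [0, 0, 0, 0]],
])

```text
time_s: 23.98
tcp_pos: [0.5759, 0.2365, 0.0923]
ee_rot: [[0.983, -0.184, -0.006], [-0.184, -0.983, -0.001], [-0.006, 0.002, -1.0]]
wrist_force: [-14.5, 5.5, 7.9]
gripper_width: 0.002
gripper_force: 7.8
```

Call:
jog_arm([
  [[-0.002, 0, 0, 0], [-0.002, 0, 0, 0], [-0.002, 0, 0, 0], [0, 0, 0, 0]],
])

```text
time_s: 24.48
tcp_pos: [0.5729, 0.2371, 0.0924]
ee_rot: [[0.983, -0.184, -0.0], [-0.184, -0.983, -0.0], [-0.0, 0.0, -1.0]]
wrist_force: [-4.1, 0.7, 2.0]
gripper_width: 0.008
gripper_force: 2.5
```

Call:
jog_arm([
  [[-0.002, 0, 0, 0], [-0.002, 0, 0, 0], [-0.001, 0, 0, 0], [0, 0, 0, 0]],
])

```text
time_s: 24.98
tcp_pos: [0.568, 0.238, 0.0924]
ee_rot: [[0.983, -0.184, -0.0], [-0.184, -0.983, -0.0], [-0.0, 0.0, -1.0]]
wrist_force: [-4.2, 0.9, 2.6]
gripper_width: 0.004
gripper_force: 2.2
```

Call:
jog_arm([
  [[-0.002, 0, 0, 0], [-0.001, 0, 0, 0], [0, 0, 0, 0]],
])

```text
time_s: 25.35
tcp_pos: [0.5653, 0.2385, 0.0924]
ee_rot: [[0.983, -0.184, 0.0], [-0.184, -0.983, -0.0], [0.0, -0.0, -1.0]]
wrist_force: [-2.6, -0.2, -0.2]
gripper_width: 0.01
gripper_force: 1.1
```

Call:
jog_arm([
  [[-0.001, 0, 0, 0], [-0.001, 0, 0, 0], [0, 0, 0, 0]],
])

```text
time_s: 25.72
tcp_pos: [0.5636, 0.2393, 0.0927]
ee_rot: [[0.983, -0.184, 0.001], [-0.184, -0.983, 0.001], [0.001, -0.001, -1.0]]
wrist_force: [0.6, -0.2, 0.6]
gripper_width: 0.005
gripper_force: 0.0
```

Contact was lost about 9 mm back from the stop, so the latch holds. Retreating and checking.

Call:
jog_arm([
  [[-0.004, 0, 0, 0], [-0.01, 0, 0, 0], [-0.03, 0, 0, 0], [-0.04, 0, 0, 0], [-0.03, 0, 0, 0], [0, 0, -0.05, 0], [0, 0, -0.05, 0], [-0.04, 0, 0, 0], [0, 0, 0, 0], [0, 0, 0, 0], [0, 0, 0, 0]],
])

```text
time_s: 27.1
tcp_pos: [0.4122, 0.2672, 0.1921]
ee_rot: [[0.983, -0.184, -0.0], [-0.184, -0.983, -0.001], [-0.0, 0.001, -1.0]]
wrist_force: [0.1, -0.1, 0.2]
gripper_width: 0.007
gripper_force: 0.0
```

```bash
python3 - <<'E'
from h import *
delta(.45,.25,.2,-11)
S=capture("scene");T=capture("top")
out=np.zeros((400,800,3),np.uint8)
c=lambda im,x,y:cv2.resize(im[y:y+100,x:x+100,::-1],(400,400),interpolation=cv2.INTER_CUBIC)
out[:,:400]=c(T,130,110);out[:,400:]=c(S,270,110);cv2.imwrite("pics/c7.png",out)
E
```

```text
t 27.1 tcp [0.4122 0.2672 0.1921] yaw -10.6 zax [-3.e-04 -6.e-04 -1.e+00] F [ 0.05 -0.07  0.23] gw 0.007 gf 0.0 j [ 51.9  15.1 -26.    0.  -48.9  27.4]
delta tool [ 0.0404  0.01   -0.0079] turn 0.0069
```

View pics/c7.png

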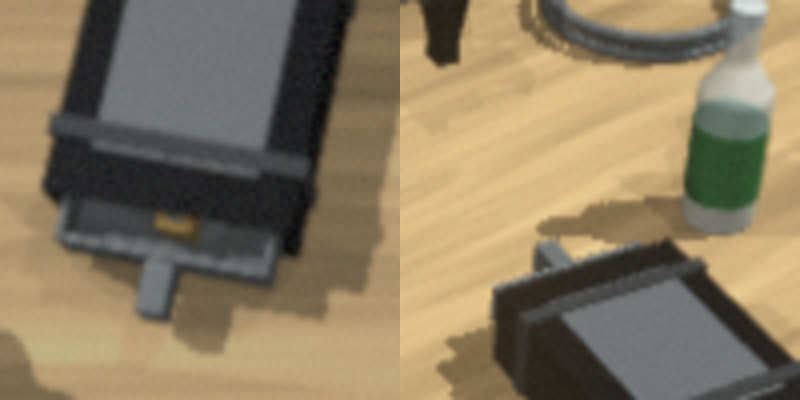

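The tray stays in: its front rim is at (165,250) in the top crop and nothing touches the tab at (158,290). The block lies in it at (177,222), and the bottle stands where it was.

```bash
python3 -c "
from station import *
print(finish_job())"
```

```text
the job is handed in; nothing more can be done
None
```

The brass block lies in the tray, and the tray latched on the second press (the first sprang back out) and was still in when I handed the job in; the judge's result was not shown.

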